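# Weigh a cast kettle on the spring scale

## Robot

A 7-joint arm with a two-finger parallel gripper is mounted at the origin on the work surface. World frame = base frame: x ahead of the robot, y to its left, z up, the work surface at z = 0. Lengths are in m, angles in rad, forces in N, time in s.
With the tool pointing down it reaches from about 0.425 to 0.875 m from the base axis. Payload 4.7 kg.
Tool frame: the origin (TCP) lies between the finger pads; the fingertips stand 22 mm ahead of it and the grasp point (between the pads) lies 3 mm ahead of it (manip.tip_reach is the distance from the TCP to the fingertips, in m); z points along the fingers, y is the line along which they close (so a half turn about z gives the same grasp; the last joint's range is limited). The gripper opens to 85 mm and grips with 20 to 120 N. Pads are 22 mm wide; open, the fingers measure 114 mm over their backs; the gripper's body (76 mm by 85 mm) begins 54 mm behind the grasp point. The pads swing forward as they close: fully open they stand 13 mm farther back than shut.
Start: joints at [1.328, 0.321, -0.07, 1.45, 0.023, 1.371, -0.057], TCP at [0.165, -0.629, 0.253] pointing down, gripper open.
Joint ranges: [-2.86, 2.86], [-0.3, 2.09], [-1.38, 1.24], [0.06, 2.45], [-1.56, 4.7], [0.09, 2.05], [-2.69, 2.69]. Speed limits (rad/s): [2.57, 2.57, 3.14, 3.14, 3.14, 3.14, 3.14].

## Interface

Orientations are given as a rotation vector (axis times angle).
In Python, from cell import manip gives the robot as it stands.
- The arm moves only by the tool arm_command, never from a script. Its argument "targets" is a list of rows, each an object of numbers: "grip": the opening, from 0 (shut) to 1 (fully open); "tx", "ty", "tz": the shift along the world's x, y, z normalised to -1 to 1, where 1 is 20 cm; "turn": the turn about the world's z normalised to -1 to 1, where 1 is 30 degrees. A call has 1 to 10 rows; each row is the pose to reach, as a shift and turn from the pose commanded when the call began; what a row does not reach only later rows make up. A row lasts 1/12 s, in which the tool goes at most 41.7 mm and 7.16 degrees, less where a joint would pass 70% of its speed; a pose out of reach is approached as far as the arm can. A call with a number of a shift or a turn outside -1 to 1 is refused whole. A call with a gripper value outside its range is refused whole. The fingers move at their own pace and stop on an object; "grip_force" is the grip in N (left out, the last holds). Time passes only in rows, so rows that repeat a pose let the fingers close. It gives the time, the measured TCP pose, the force, the opening and the grip force at its end, in the units of the state.
- manip.observe(): the state, without advancing time (a new reading comes with each control period).
- manip.snapshot(name): name is "scene" or "top" or "wrist"; returns a dict with "color" (400x640x3 uint8, red, green, blue), "mtx" (3x3 intrinsics, pixels), "origin" and "orientation" of the camera in the world. Camera axes: x right, y down, z forward; pixel columns grow to the right and rows downward; lengths in m; the calibration is good to about 2 mm. A picture is of the moment at which its call begins. There is no depth.
- manip.sign_off(): hands the job in; it is judged then, once.
The state is a dict: "time_s": time; "q": joint angles; "qvel": joint speeds; "joint_torque": joint torques, N m; "ee_pos": TCP position; "tcp_rot": TCP orientation; "force": force on the tool from outside, world axes, zero at the start; "ft_torque": the same for the moment, N m; "opening": finger opening in m; "grasp_force": force on a finger pad.
Only numpy, scipy, OpenCV 4.12 (cv2) and the standard library are available. Lean on these libraries where they do the work, as an engineer would, in place of code of your own. Each camera call takes 0.05 s, during which the arm holds its last target. There are 200 camera calls.

## Task

Weigh the kettle: pick it up by the wooden grip of its handle, lay the handle's bar across both prongs of the spring scale's hook and ease it down until the spring carries the whole weight, then let go so gently that the hook neither drops nor springs back. When the kettle hangs quite still by itself, press the recorder's button once and let it come up again. Leave the kettle hanging and everything else on the bench where it is.

Things in the scene. Friction and masses are not known exactly. Their poses are not given: they have to be found in the camera images.
- kettle: Small dark cast kettle, body 110 mm across, 70 mm high (lid knob to 81 mm), spout on its -x side to 86 mm from the axis. Fixed hoop handle in its x-z plane: 8 mm uprights at x = +-62 mm and a level round bar, 10 mm thick, along x, its centre 130 mm up; the window under the bar is 60 mm high over the prongs. Origin: centre of underside, z up. Its weight differs every time: 0.2 to 0.7 kg. May hang either way round.
- kettle_grip (a point): Centre of the dark wooden grip in the middle of the kettle's bar: a block 36 mm long (along the bar, kettle x), 16 mm thick (kettle y), 20 mm high, 130 mm above the kettle's underside, free space all round. Pinch it across its 16 mm from above. Axes as the kettle's.
- scale: Spring scale fixed to the bench: base plate 170 mm (x) by 250 mm, 12 mm thick, from y = -195 to +55 mm; a 30 mm square post 330 mm high at the origin; on the post's -y side a sprung carriage with a hook pointing along -y: two parallel 8 mm prongs at x = +-40 mm, so that the wooden grip and the fingers go down between them (72 mm free). Origin: on the bench under the post, z up.
- hook_seat (a point): Where the CENTRE of the kettle's bar lies, midway between the prongs, when seated; moves with the hook. Unloaded: 258 mm above the bench, 130 mm from the post along the scale's -y. Each prong has a V trough here, open above, that centres the bar if it comes down within about 10 mm of it; the bar lies across both prongs, along the scale's x. The carriage is 90 mm behind. Axes as the scale's.
- hook_tips (a point): Midpoint between the tops of the two upturned prong tips: 20 mm in front of hook_seat (scale -y) and 20 mm above it. The prongs go through the window under the bar, inside the uprights, from in front: the bar passes over the tips with the kettle's body under the prongs (their lowest point is 14 mm below hook_seat). Behind the trough the prongs run level, tops 18 mm above hook_seat.
- hook (a joint): Dip of the sprung hook, m: 0 unloaded, grows downwards, stop at 0.105. It sinks 12.5 mm per newton (80 N/m): the kettle alone makes it dip 25 to 83 mm, by its weight. Lightly damped, it settles in a second or two. The scale is spoilt by speeds over 150 mm/s, a dip past 95 mm, or a kettle that, let go, drops or rises faster than 50 mm/s: let go only when the spring bears just its weight, to about 0.3 N.
- recorder: Grey weight recorder fixed to the bench: a box 90 x 110 x 45 mm with one round push button in the middle of its top. Origin: centre of its underside.
- button_top (a point): Centre of the top of the recorder's round black button, 32 mm across.
- button (a joint): How far the button is pressed, m: 0 up, 0.006 fully down; it springs back. Fully down takes 3.5 N; it registers past 0.004.
- spare_lid: Bystander: a loose round iron lid, 72 mm across, 24 mm high with its small knob; leave it alone.
- wood_block: Bystander: a dark wooden block, 70 x 120 x 50 mm; leave it alone.
- paste_jar: Bystander: a closed jar, 56 mm across, 65 mm high; leave it alone.
- brush: Bystander: a hand brush lying on the bench; leave it alone.
- hammer: Bystander: a hammer lying on the bench; leave it alone.
- file: Bystander: a slim tool with a handle, 200 mm long, lying on the bench; leave it alone.
- can: Bystander: a plain can, 66 mm across, 90 mm high; leave it alone.
There are look-alikes about, which are no part of the job. Leave any yellow look-alike of the recorder alone.

How it is judged:
On the way, in this order (a step that is already met when the one before it is completed fails the run):
1. the kettle hangs on the hook, let go and still (distance between kettle_grip and hook_seat below 0.015 m and contact force between kettle and scale above 1 N and value of joint hook above 0.012 m and angle between kettle's own z axis and vertical below 0.25 rad and velocity of joint hook between -0.012 and 0.012 m/s and linear speed of kettle below 0.03 m/s and angular speed of kettle below 0.4 rad/s and contact force between each of kettle, scale and the arm below 0.05 N and contact force between each of kettle, scale and the fingers below 0.05 N), for 0.5 s.
2. the recorder's button is pressed while the kettle hangs still (all of step 1 and value of joint button above 0.004 m).
At the end, for the whole second after the job is handed in: Kettle hangs by its bar (grip within 15 mm of the seat, hook dipped over 12 mm and bearing over 1 N, tilt under 0.25 rad), still (hook under 12 mm/s, kettle under 30 mm/s and 0.4 rad/s), robot off kettle and hook, button up (under 2 mm) (all of step 1 and value of joint button below 0.002 m); the robot touches nothing.
It fails at once if the hook jumps: it moves faster than 150 mm/s up or down, or is pulled down past 95 mm (velocity of joint hook above 0.15 m/s or velocity of joint hook below -0.15 m/s or value of joint hook above 0.095 m).
It fails at once if once let go, the kettle drops or springs up on the hook faster than 50 mm/s (contact force between kettle and scale above 0.5 N and contact force between kettle and the fingers below 0.05 N and linear speed of kettle above 0.05 m/s).
It fails at once if the hook is struck or levered with more than 20 N (contact force between scale and kettle above 20 N or contact force between scale and the fingers above 20 N or contact force between scale and the arm above 20 N).
It fails at once if the button is pressed before the kettle hangs still and untouched (value of joint button above 0.003 m and not (distance between kettle_grip and hook_seat below 0.015 m and contact force between kettle and scale above 1 N and value of joint hook above 0.012 m and angle between kettle's own z axis and vertical below 0.25 rad and velocity of joint hook between -0.012 and 0.012 m/s and linear speed of kettle below 0.03 m/s and angular speed of kettle below 0.4 rad/s and contact force between each of kettle, scale and the arm below 0.05 N and contact force between each of kettle, scale and the fingers below 0.05 N)).
It fails at once if a bystander is moved by more than 30 mm (distance of any of spare_lid, wood_block, paste_jar, brush, hammer, file, can from where it was at the start of the episode above 0.03 m).
It also fails if it takes over 72 s, if anything falls off the work surface, if the arm or the gripper's body presses on something with over 40 N, if the wrist force passes 120 N, or if a joint passes its speed limit or range.

## Working session

There is one attempt and no reset: what is moved stays moved. The work goes in short steps, Python scripts to look and compute and a tool call to move; the robot and the scene stay as the last step left them, time stands still between calls to the robot, and variables do not carry over. Pictures are saved under pics/ and viewed, at most 10 in all, crops included, and the job is handed in when it is done.

Besides the shell and the picture viewer there is one more tool, called as name(argument=value, ...), one argument or row to a line, values as JSON. arm_command: Moves the arm, as the interface text tells. Its arguments: {"type":"object","properties":{"targets":{"type":"array","items":{"type":"object","properties":{"grip":{"type":"number"},"tx":{"type":"number","minimum":-1,"maximum":1},"ty":{"type":"number","minimum":-1,"maximum":1},"tz":{"type":"number","minimum":-1,"maximum":1},"turn":{"type":"number","minimum":-1,"maximum":1}}}},"grip_force":{"type":"number"}},"required":["targets"]}

```bash
mkdir -p pics
cat > h.py <<'E'
import numpy as np, cv2
from scipy.spatial.transform import Rotation as R
from cell import manip
def snap(n,f=None):
    s=manip.snapshot(n)
    if f: cv2.imwrite('pics/'+f,s['color'][:,:,::-1])
    return s
def rot(s):
    o=np.array(s['orientation'],float)
    return o if o.shape==(3,3) else R.from_rotvec(o).as_matrix()
def ray(s,px):
    d=rot(s)@np.linalg.inv(np.array(s['mtx']))@np.array([px[0],px[1],1.])
    return np.array(s['origin'],float),d
def onplane(s,px,z):
    o,d=ray(s,px); return o+d*(z-o[2])/d[2]
def tri(s1,p1,s2,p2):
    o1,d1=ray(s1,p1);o2,d2=ray(s2,p2)
    A=np.c_[d1,-d2]; t=np.linalg.lstsq(A,o2-o1,rcond=None)[0]
    a=o1+t[0]*d1;b=o2+t[1]*d2
    return (a+b)/2,np.linalg.norm(a-b)
def proj(s,p):
    c=rot(s).T@(np.array(p)-np.array(s['origin'])); c=np.array(s['mtx'])@c; return c[:2]/c[2]
E
python3 - <<'E'
from h import *
import pickle
a=snap('scene','scene0.png');b=snap('top','top0.png')
pickle.dump((a,b),open('s0.pkl','wb'))
for s in(a,b):print(s['origin'],s['orientation'],s['mtx'])
print(manip.observe(),manip.tip_reach)
E
```

```text
[1.15263709 0.69947219 1.73793135] [-1.0051848  -2.67879686  0.7198107 ] [[515.03053383   0.         320.99412638]
 [  0.         515.03053383 199.44575341]
 [  0.           0.           1.        ]]
[ 3.41192402e-01 -2.92748846e-04  1.55345915e+00] [-2.15174031  2.14678158 -0.14371155] [[508.47925688   0.         326.0112628 ]
 [  0.         508.47925688 208.03691768]
 [  0.           0.           1.        ]]
{'time_s': 0.1, 'q': array([ 1.32810633,  0.32177871, -0.07006423,  1.45157546,  0.0226031 ,
        1.37082668, -0.05690792]), 'qvel': array([-5.61356455e-04, -6.17310346e-04,  3.29519418e-04, -2.46511043e-03,
       -2.62794999e-04,  2.89797487e-05, -8.78651788e-04]), 'joint_torque': array([ 1.02156484e-04, -4.94877112e+01, -3.83811202e-01, -3.15212703e+01,
        1.30676699e-02,  7.41798955e-03,  3.81236180e-05]), 'ee_pos': array([ 0.16490964, -0.62825514,  0.25230205]), 'tcp_rot': array([-3.11397699e+00, -4.02033237e-01,  5.25269528e-04]), 'force': array([ 0.32543771,  0.02501714, -0.0014522 ]), 'ft_torque': array([ 0.01787257, -0.01523318, -0.00687811]), 'grasp_force': 0.0, 'opening': 0.08517126153212762} 0.022
```

View pics/scene0.png

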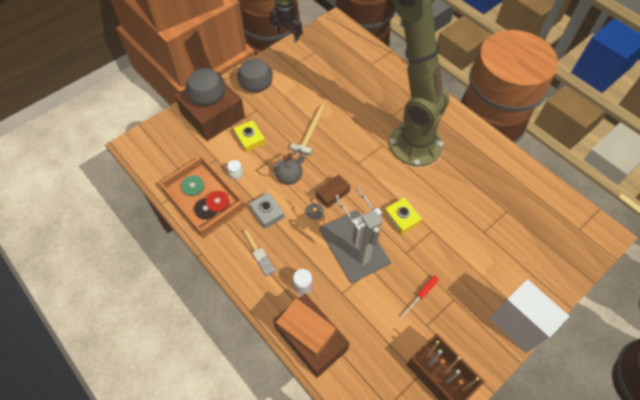

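View pics/top0.png

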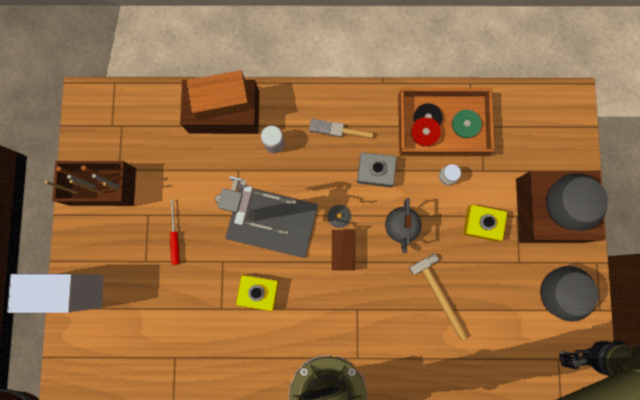

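The top view shows the kettle at (405,224) with its bar roughly vertical, the scale's post at about (240,200) with prongs to about (285,232) and (317,206), and the grey recorder at (378,168). Look-alikes: yellow recorders at (487,222) and (257,292), rejected by colour. The dark round things are the lid at (339,215) and iron pots at (577,202) and (569,293); only (405,224) has a spout and a hoop handle. Checking with close crops.

Run:
```python
import cv2
t=cv2.imread('pics/top0.png');s=cv2.imread('pics/scene0.png')
cv2.imwrite('pics/c1.png',cv2.resize(t[140:280,210:450],None,fx=3.33,fy=3.33,interpolation=cv2.INTER_CUBIC))
cv2.imwrite('pics/c2.png',cv2.resize(s[145:285,240:430],None,fx=4,fy=4,interpolation=cv2.INTER_CUBIC))
```

```text
(no output)
```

View pics/c1.png

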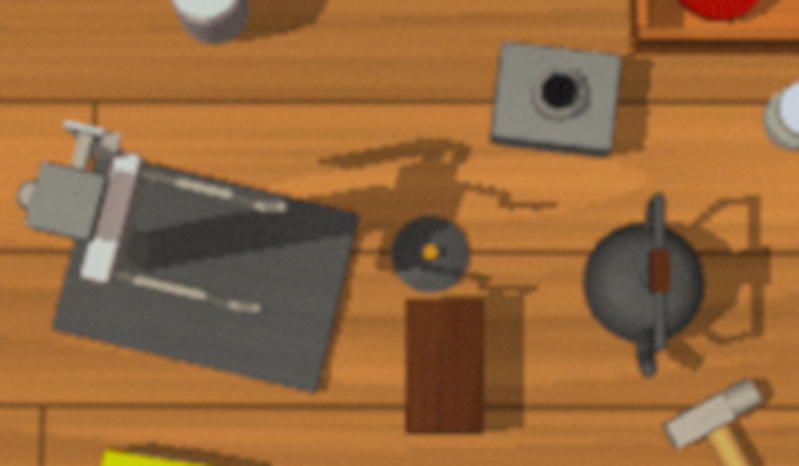

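View pics/c2.png

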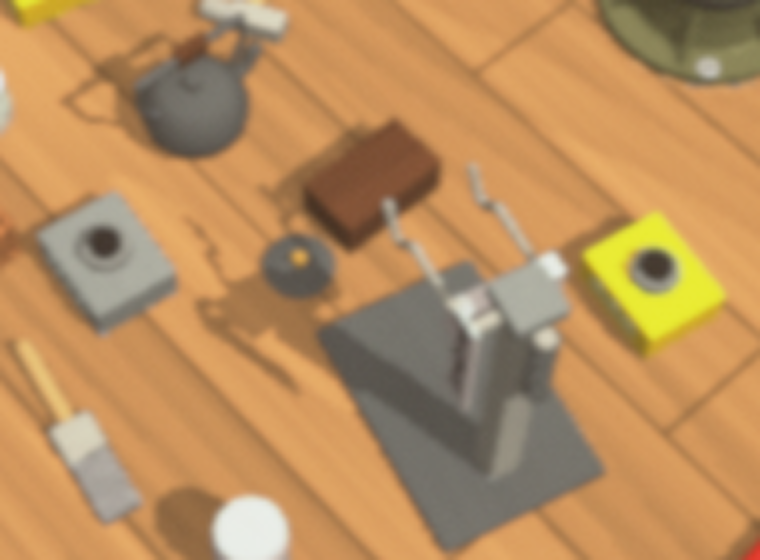

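The crops show the kettle's wooden grip at c1 (659,270) / c2 (191,48), bar ends at c1 (656,200) and (659,345), prong tips at c1 (285,207), (257,309) / c2 (388,203), (473,168), and the grey recorder's button at c1 (558,92) / c2 (103,240).

Run:
```python
from h import *
import pickle
a,b=pickle.load(open('s0.pkl','rb'))
C1=lambda x,y:((x+.5)/3.33-.5+210,(y+.5)/3.33-.5+140)
C2=lambda x,y:((x+.5)/4-.5+240,(y+.5)/4-.5+145)
for n,p,q in [('grip',(659,270),(191,48)),('tipL',(285,207),(388,203)),('tipR',(257,309),(473,168)),('btn',(558,92),(103,240)),('lidknob',(430,252),(300,257))]:
    print(n,*tri(b,C1(*p),a,C2(*q)))
for n,p,z in [('barA',(656,200),.13),('barB',(659,345),.13),('grip',(659,270),.14),('tipL',(285,207),.278),('tipR',(257,309),.278),('btn',(558,92),.05),('plFR',(358,213),.012),('plFL',(317,391),.012),('plBL',(53,325),.012),('blk',(406,298),.05),('blk',(484,298),.05),('blk',(406,433),.05),('hammer',(668,430),.03),('hammer',(760,388),.03)]:
    print(n,onplane(b,C1(*p),z).round(4))
```

```text
grip [ 0.4993625  -0.22293113  0.13270409] 0.004893328174295569
tipL [0.53177149 0.08420355 0.27076523] 0.004766838248040684
tipR [0.45375704 0.1047006  0.26793308] 0.004337188755057048
btn [ 0.66969111 -0.1481343   0.05950811] 0.0013971019854213795
lidknob [ 0.52831684 -0.03234389  0.01783088] 0.0049466616873759545
barA [ 0.5611 -0.2239  0.13  ]
barB [ 0.4378 -0.2241  0.13  ]
grip [ 0.5001 -0.2237  0.14  ]
tipL [0.5322 0.0819 0.278 ]
tipR [0.4543 0.1022 0.278 ]
btn [ 0.6722 -0.1496  0.05  ]
plFR [0.5666 0.0318 0.012 ]
plFL [0.4034 0.0682 0.012 ]
plBL [0.4628 0.3096 0.012 ]
blk [ 0.4846 -0.0121  0.05  ]
blk [ 0.4848 -0.0816  0.05  ]
blk [ 0.3652 -0.0122  0.05  ]
hammer [ 0.3687 -0.2464  0.03  ]
hammer [ 0.4063 -0.3295  0.03  ]
```

Measured geometry agrees with the given sizes: tips about 0.27 m high and 80 mm apart, grip at z = 0.13, scale yaw about -13.8°, seat about (0.499, 0.112). Moving over the kettle.

arm_command(
  targets=[
    {"tx":0.85,"ty":1,"turn":-0.49,"grip":1},
    {"tx":0.85,"ty":1,"turn":-0.49,"grip":1},
    {"tx":0.85,"ty":1,"turn":-0.49,"grip":1},
    {"tx":0.85,"ty":1,"turn":-0.49,"grip":1},
    {"tx":0.85,"ty":1,"turn":-0.49,"grip":1},
    {"tx":0.85,"ty":1,"turn":-0.49,"grip":1},
    {"tx":0.85,"ty":1,"turn":-0.49,"grip":1},
  ],
)

```text
validation failed for argument at $.ta...
```

arm_command(
  targets=[
    {"tx":0.82,"ty":1},
    {"tx":0.82,"ty":1},
    {"tx":0.82,"ty":1},
    {"tx":0.82,"ty":1},
    {"tx":0.82,"ty":1},
    {"tx":0.82,"ty":1},
    {"tx":0.82,"ty":1},
    {"tx":0.82,"ty":1},
  ],
)

```text
validation failed for argument at $.ta...
```

Run:
```python
from h import *
import pickle
w=snap('wrist','w1.png');pickle.dump(w,open('w1.pkl','wb'))
o=manip.observe();print(o['ee_pos'],o['tcp_rot'],R.from_rotvec(o['tcp_rot']).as_matrix()[:,1],o['force'],w['origin'])
print(proj(w,[.4995,-.2235,.14]))
```

```text
[ 0.16495765 -0.62832894  0.25246535] [-3.11426334e+00 -4.02199935e-01  4.25328364e-04] [ 0.25405759 -0.96718795 -0.00148772] [ 1.9929441  -0.45827209  0.35513524] [ 0.23765091 -0.60980444  0.37361471]
[-568.49473621 -963.05516932]
```

View pics/w1.png

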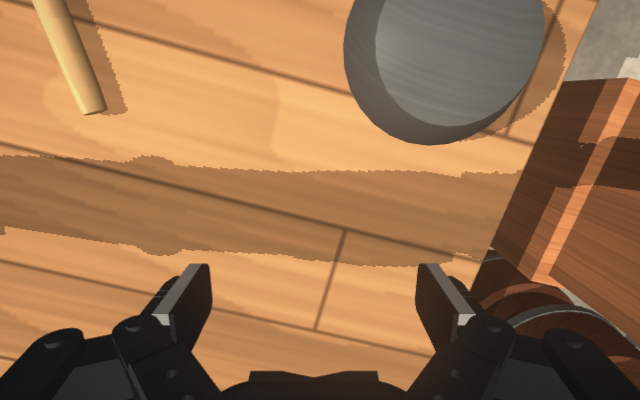

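That wrist picture was from the start pose (an iron pot at (460,70), nothing useful): the move calls were refused. Retrying with all five fields given.

arm_command(
  grip_force=40,
  targets=[
    {"tx":0.85,"ty":1,"tz":0,"turn":-0.49,"grip":1},
    {"tx":0.85,"ty":1,"tz":0,"turn":-0.49,"grip":1},
    {"tx":0.85,"ty":1,"tz":0,"turn":-0.49,"grip":1},
    {"tx":0.85,"ty":1,"tz":0,"turn":-0.49,"grip":1},
    {"tx":0.85,"ty":1,"tz":0,"turn":-0.49,"grip":1},
    {"tx":0.85,"ty":1,"tz":0,"turn":-0.49,"grip":1},
    {"tx":0.85,"ty":1,"tz":0,"turn":-0.49,"grip":1},
  ],
)

```text
time_s: 0.73
ee_pos: [0.3406, -0.4224, 0.2535]
tcp_rot: [-3.139, -0.015, -0.004]
force: [0.1, 0.9, 0.3]
opening: 0.0857
grasp_force: 0.0
```

arm_command(
  targets=[
    {"tx":0.82,"ty":1,"tz":0,"turn":0,"grip":1},
    {"tx":0.82,"ty":1,"tz":0,"turn":0,"grip":1},
    {"tx":0.82,"ty":1,"tz":0,"turn":0,"grip":1},
    {"tx":0.82,"ty":1,"tz":0,"turn":0,"grip":1},
    {"tx":0.82,"ty":1,"tz":0,"turn":0,"grip":1},
    {"tx":0.82,"ty":1,"tz":0,"turn":0,"grip":1},
    {"tx":0.82,"ty":1,"tz":0,"turn":0,"grip":1},
    {"tx":0.82,"ty":1,"tz":0,"turn":0,"grip":1},
    {"tx":0.82,"ty":1,"tz":0,"turn":0,"grip":1},
    {"tx":0.82,"ty":1,"tz":0,"turn":0,"grip":1},
  ],
)

```text
time_s: 1.57
ee_pos: [0.4981, -0.2304, 0.253]
tcp_rot: [3.141, -0.003, -0.002]
force: [1.1, -0.4, 0.2]
opening: 0.0854
grasp_force: 0.0
```

Run:
```python
from h import *
import pickle
w=snap('wrist','w2.png');pickle.dump(w,open('w2.pkl','wb'))
o=manip.observe();print(o['ee_pos'],o['tcp_rot'],R.from_rotvec(o['tcp_rot']).as_matrix()[:,1],o['force'],w['origin'])
print(proj(w,[.4995,-.2235,.14]))
```

```text
[ 0.49792352 -0.23064528  0.2530882 ] [ 3.14102019e+00 -4.46234966e-03 -1.50084343e-03] [-2.84105931e-03 -9.99995802e-01  5.70295275e-04] [ 0.2763214  -1.31977759 -0.3441524 ] [ 0.57328502 -0.23063465  0.37422395]
[303.24568922 205.16200621]
```

View pics/w2.png

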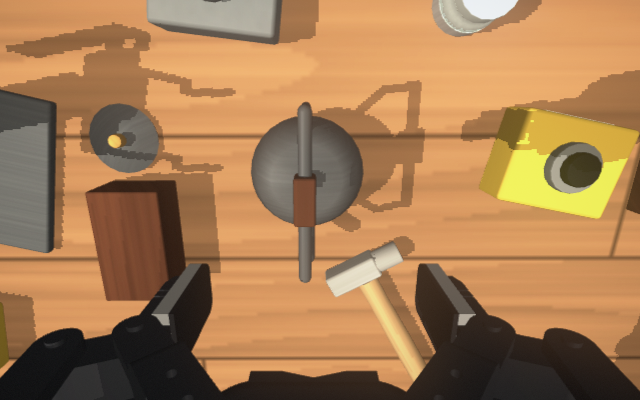

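The wrist view shows the grip at (304,203), where predicted, the bar along the image column (yaw 0), and free space around the grip. Descending.

arm_command(
  targets=[
    {"tx":0.007,"ty":0.033,"tz":-0.15,"turn":0,"grip":1},
    {"tx":0.007,"ty":0.033,"tz":-0.3,"turn":0,"grip":1},
    {"tx":0.007,"ty":0.033,"tz":-0.45,"turn":0,"grip":1},
    {"tx":0.007,"ty":0.033,"tz":-0.55,"turn":0,"grip":1},
    {"tx":0.007,"ty":0.033,"tz":-0.6,"turn":0,"grip":1},
    {"tx":0.007,"ty":0.033,"tz":-0.6,"turn":0,"grip":0.5},
    {"tx":0.007,"ty":0.033,"tz":-0.6,"turn":0,"grip":0.4},
    {"tx":0.007,"ty":0.033,"tz":-0.6,"turn":0,"grip":0.3},
  ],
)

```text
time_s: 2.28
ee_pos: [0.5014, -0.2231, 0.1351]
tcp_rot: [3.14, -0.001, 0.004]
force: [0.8, -0.1, -0.1]
opening: 0.0514
grasp_force: 0.0
```

arm_command(
  targets=[
    {"tx":0,"ty":0,"tz":0,"turn":0,"grip":0.2},
    {"tx":0,"ty":0,"tz":0,"turn":0,"grip":0.15},
    {"tx":0,"ty":0,"tz":0,"turn":0,"grip":0.0},
    {"tx":0,"ty":0,"tz":0,"turn":0,"grip":0.0},
    {"tx":0,"ty":0,"tz":0,"turn":0,"grip":0.0},
    {"tx":0,"ty":0,"tz":0,"turn":0,"grip":0.0},
    {"tx":0,"ty":0,"tz":0,"turn":0,"grip":0.0},
    {"tx":0,"ty":0,"tz":0,"turn":0,"grip":0.0},
  ],
)

```text
time_s: 2.95
ee_pos: [0.5012, -0.2227, 0.1344]
tcp_rot: [3.14, 0.0, 0.003]
force: [0.4, -1.5, 6.4]
opening: 0.0154
grasp_force: 41.7
```

arm_command(
  targets=[
    {"tx":0,"ty":0,"tz":0.03,"turn":0,"grip":0},
    {"tx":0,"ty":0,"tz":0.1,"turn":0,"grip":0},
    {"tx":0,"ty":0,"tz":0.25,"turn":0,"grip":0},
    {"tx":0,"ty":0,"tz":0.4,"turn":0,"grip":0},
    {"tx":0,"ty":0,"tz":0.55,"turn":0,"grip":0},
    {"tx":0,"ty":0,"tz":0.7,"turn":0,"grip":0},
    {"tx":0,"ty":0,"tz":0.8,"turn":0,"grip":0},
    {"tx":0,"ty":0,"tz":0.85,"turn":0,"grip":0},
    {"tx":0,"ty":0,"tz":0.85,"turn":0,"grip":0},
    {"tx":0,"ty":0,"tz":0.85,"turn":0,"grip":0},
  ],
)

```text
time_s: 3.78
ee_pos: [0.5, -0.2217, 0.3022]
tcp_rot: [-3.141, -0.001, 0.003]
force: [-0.3, 0.3, -2.4]
opening: 0.015
grasp_force: 40.7
```

arm_command(
  targets=[
    {"tx":0,"ty":0.07,"tz":0,"turn":-0.05,"grip":0},
    {"tx":0,"ty":0.2,"tz":0,"turn":-0.1,"grip":0},
    {"tx":0,"ty":0.33,"tz":0,"turn":-0.2,"grip":0},
    {"tx":0,"ty":0.46,"tz":0,"turn":-0.3,"grip":0},
    {"tx":0,"ty":0.59,"tz":0,"turn":-0.4,"grip":0},
    {"tx":0,"ty":0.72,"tz":0,"turn":-0.46,"grip":0},
    {"tx":-0.02,"ty":0.84,"tz":0,"turn":-0.46,"grip":0},
    {"tx":-0.05,"ty":0.93,"tz":0,"turn":-0.46,"grip":0},
    {"tx":-0.05,"ty":0.95,"tz":0,"turn":-0.46,"grip":0},
    {"tx":-0.05,"ty":0.95,"tz":0,"turn":-0.46,"grip":0},
  ],
)

```text
time_s: 4.62
ee_pos: [0.4895, -0.0306, 0.3015]
tcp_rot: [3.119, -0.372, -0.005]
force: [0.5, -0.3, -2.8]
opening: 0.0154
grasp_force: 40.6
```

Run:
```python
from h import *
import pickle
fs=[]
for i in range(6):
    w=snap('wrist'); fs.append(manip.observe()['force'])
print(np.array(fs).round(2))
a=snap('scene','s3.png');b=snap('top','t3.png')
pickle.dump((a,b,w),open('s3.pkl','wb'))
o=manip.observe();print(o['time_s'],o['ee_pos'],R.from_rotvec(o['tcp_rot']).as_matrix()[:,1],o['opening'])
ims=[]
for s,p in((b,(.487,.04,.27)),(a,(.487,.04,.27))):
    u,v=proj(s,p).astype(int); c=s['color'][v-65:v+65,u-65:u+65,::-1]; print(u-65,v-65)
    ims.append(cv2.resize(c,(400,400),interpolation=cv2.INTER_CUBIC))
cv2.imwrite('pics/c3.png',np.hstack(ims))
```

```text
[[ 0.54 -0.2  -2.26]
 [ 1.18 -1.25 -2.36]
 [ 0.15  0.3  -2.53]
 [-0.1  -1.05 -1.93]
 [ 1.4  -0.62 -1.2 ]
 [ 0.37  0.39 -1.16]]
5.0167 [ 0.4905353  -0.03292102  0.30314997] [-2.39647453e-01 -9.70859974e-01 -1.00016386e-04] 0.015404562915942076
246 154
271 114
```

View pics/c3.png

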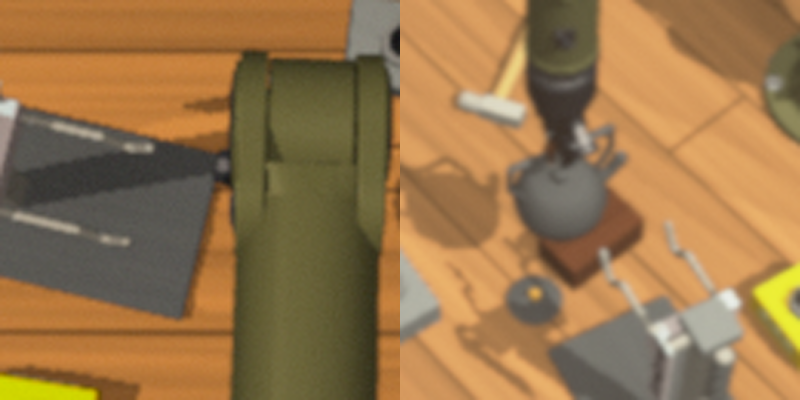

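c3 shows the kettle held level by its grip, turned with the scale and in front of the prongs. It weighs about 2.2 N. Moving to just in front of the tips.

arm_command(
  targets=[
    {"tx":-0.01,"ty":0.05,"tz":-0.01,"turn":0,"grip":0},
    {"tx":-0.02,"ty":0.12,"tz":-0.02,"turn":0,"grip":0},
    {"tx":-0.03,"ty":0.2,"tz":-0.035,"turn":0,"grip":0},
    {"tx":-0.035,"ty":0.28,"tz":-0.045,"turn":0,"grip":0},
    {"tx":-0.035,"ty":0.35,"tz":-0.045,"turn":0,"grip":0},
    {"tx":-0.035,"ty":0.38,"tz":-0.045,"turn":0,"grip":0},
    {"tx":-0.035,"ty":0.38,"tz":-0.045,"turn":0,"grip":0},
    {"tx":-0.035,"ty":0.38,"tz":-0.045,"turn":0,"grip":0},
  ],
)

```text
time_s: 5.68
ee_pos: [0.4835, 0.0437, 0.2944]
tcp_rot: [3.118, -0.376, 0.0]
force: [0.5, -0.5, -2.9]
opening: 0.0149
grasp_force: 40.6
```

Run:
```python
from h import *
import pickle
fs=[]
for i in range(14):
    w=snap('wrist','w4.png'); fs.append(manip.observe()['force'])
fs=np.array(fs);print(fs.mean(0),fs.std(0))
a=snap('scene','s4.png')
pickle.dump((a,w),open('s4.pkl','wb'))
o=manip.observe();print(o['time_s'],o['ee_pos'],R.from_rotvec(o['tcp_rot']).as_matrix()[:,1])
u,v=proj(a,(.49,.08,.27)).astype(int); print(u-45,v-45)
s=cv2.resize(a['color'][v-45:v+45,u-45:u+45,::-1],(400,400),interpolation=cv2.INTER_CUBIC)
W=cv2.resize(w['color'][:,:,::-1],(400,250))
for p in ((.4933,.092,.278),(.5322,.0819,.278),(.4543,.1022,.278),(.499,.1125,.258)): print(proj(w,p),proj(a,p))
cv2.imwrite('pics/c4.png',np.hstack([s,np.vstack([W,np.zeros((150,400,3),np.uint8)])]))
```

```text
[-0.0123757  -0.36336464 -2.10292173] [0.56193351 0.65561167 0.41792668]
6.4333 [0.48348328 0.04391439 0.2943895 ] [-2.38248325e-01 -9.71204268e-01  6.62789182e-05]
299 142
[201.85451863 278.26634467] [346.15225317 189.14114858]
[194.05294832 190.18172423] [335.42303576 193.76367346]
[208.41779591 354.07405402] [356.80725786 184.57135608]
[171.10414256 256.87827217] [348.75983666 197.18042717]
```

View pics/c4.png

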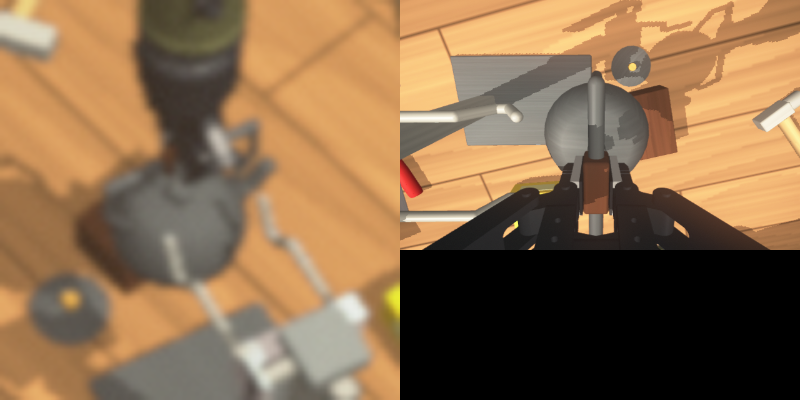

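c4 confirms it: the near prong's upturned tip appears at wrist pixel (194,190), exactly where my estimate projects; the bar is level and in front. Weight about 2.1 N, so about 26 mm dip. Moving in over the seat.

arm_command(
  targets=[
    {"tx":0.002,"ty":0.01,"tz":0.012,"turn":0,"grip":0},
    {"tx":0.012,"ty":0.05,"tz":0.012,"turn":0,"grip":0},
    {"tx":0.025,"ty":0.11,"tz":0.012,"turn":0,"grip":0},
    {"tx":0.037,"ty":0.17,"tz":0.012,"turn":0,"grip":0},
    {"tx":0.05,"ty":0.23,"tz":0.012,"turn":0,"grip":0},
    {"tx":0.062,"ty":0.285,"tz":0.012,"turn":0,"grip":0},
    {"tx":0.072,"ty":0.325,"tz":0.012,"turn":0,"grip":0},
    {"tx":0.075,"ty":0.34,"tz":0.012,"turn":0,"grip":0},
    {"tx":0.075,"ty":0.34,"tz":0.012,"turn":0,"grip":0},
    {"tx":0.075,"ty":0.34,"tz":0.012,"turn":0,"grip":0},
  ],
)

```text
time_s: 7.27
ee_pos: [0.4985, 0.1116, 0.2966]
tcp_rot: [3.118, -0.377, -0.001]
force: [-0.1, -0.3, -1.6]
opening: 0.0154
grasp_force: 40.6
```

```bash
cat > f.py <<'E'
from h import *
import sys
n=int(sys.argv[1]);fs=[]
for i in range(n): w=snap('wrist','w_last.png'); fs.append(manip.observe()['force'])
fs=np.array(fs);o=manip.observe()
print(o['time_s'],o['ee_pos'],fs.mean(0).round(2),fs.std(0).round(2),o['grasp_force'],o['opening'])
for p in ((.5322,.0819,.278),): print(proj(w,p))
E
python3 f.py 4
python3 - <<'E'
import cv2
a=cv2.imread('pics/w_last.png');cv2.imwrite('pics/w5.png',a)
E
```

```text
7.4667 [0.49851127 0.11109519 0.29673949] [-0.03 -0.02 -1.76] [0.37 0.56 0.3 ] 40.60325860977173 0.015491094009932956
[362.26134837 185.46666622]
```

View pics/w5.png

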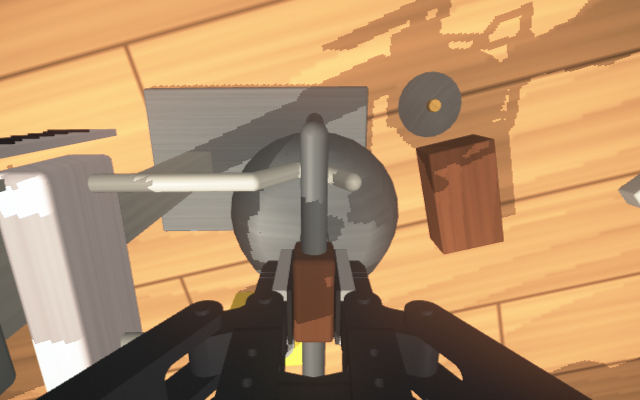

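The bar lies across the prong between its upturned tip at (353,182) and the rising part at (255,182). Computing the remaining offset.

Run:
```python
from h import *
w=snap('wrist'); o=manip.observe(); p=onplane(w,(353,182),.276)
y=np.array([.2385,.971,0]);x=np.array([.971,-.2385,0])
print(p,'seat',p+.02*y-.04*x,o['ee_pos'])
d=p+.02*y-.04*x-o['ee_pos'];print('dx_s',d@x,'dy_s',d@y)
b=onplane(w,(314,150),.295);print('bar dy rel tcp',(b-o['ee_pos'])@y)
```

```text
[0.53401624 0.08527406 0.276     ] seat [0.49994624 0.11423406 0.276     ] [0.49848804 0.11123883 0.29675435]
dx_s 0.0007015407966439943 dy_s 0.0032561533927144225
bar dy rel tcp -0.00041968808322245674
```

arm_command(
  targets=[
    {"tx":0.005,"ty":0.016,"tz":-0.01,"turn":0,"grip":0},
    {"tx":0.005,"ty":0.016,"tz":-0.03,"turn":0,"grip":0},
    {"tx":0.005,"ty":0.016,"tz":-0.05,"turn":0,"grip":0},
    {"tx":0.005,"ty":0.016,"tz":-0.07,"turn":0,"grip":0},
    {"tx":0.005,"ty":0.016,"tz":-0.09,"turn":0,"grip":0},
    {"tx":0.005,"ty":0.016,"tz":-0.11,"turn":0,"grip":0},
    {"tx":0.005,"ty":0.016,"tz":-0.125,"turn":0,"grip":0},
    {"tx":0.005,"ty":0.016,"tz":-0.14,"turn":0,"grip":0},
    {"tx":0.005,"ty":0.016,"tz":-0.15,"turn":0,"grip":0},
    {"tx":0.005,"ty":0.016,"tz":-0.155,"turn":0,"grip":0},
  ],
)

```text
time_s: 8.35
ee_pos: [0.4994, 0.115, 0.2654]
tcp_rot: [3.119, -0.377, -0.001]
force: [1.2, -0.4, -2.6]
opening: 0.0152
grasp_force: 40.6
```

arm_command(
  targets=[
    {"tx":0,"ty":0,"tz":-0.005,"turn":0,"grip":0},
    {"tx":0,"ty":0,"tz":-0.01,"turn":0,"grip":0},
    {"tx":0,"ty":0,"tz":-0.015,"turn":0,"grip":0},
    {"tx":0,"ty":0,"tz":-0.022,"turn":0,"grip":0},
    {"tx":0,"ty":0,"tz":-0.03,"turn":0,"grip":0},
    {"tx":0,"ty":0,"tz":-0.038,"turn":0,"grip":0},
    {"tx":0,"ty":0,"tz":-0.045,"turn":0,"grip":0},
    {"tx":0,"ty":0,"tz":-0.05,"turn":0,"grip":0},
    {"tx":0,"ty":0,"tz":-0.05,"turn":0,"grip":0},
  ],
)

```text
time_s: 9.1
ee_pos: [0.4994, 0.115, 0.2555]
tcp_rot: [3.119, -0.377, -0.0]
force: [0.3, -0.5, -1.6]
opening: 0.0154
grasp_force: 40.6
```

```bash
python3 f.py 10
```

```text
9.6 [0.49946977 0.11503213 0.25577306] [-0.46 -0.81 -1.53] [0.65 0.57 0.35] 40.65923988819122 0.01539192823125562
[394.32149278 218.92601615]
```

Contact is as predicted (about 0.55 N carried). Easing on down.

arm_command(
  targets=[
    {"tx":0,"ty":0,"tz":-0.005,"turn":0,"grip":0},
    {"tx":0,"ty":0,"tz":-0.013,"turn":0,"grip":0},
    {"tx":0,"ty":0,"tz":-0.021,"turn":0,"grip":0},
    {"tx":0,"ty":0,"tz":-0.029,"turn":0,"grip":0},
    {"tx":0,"ty":0,"tz":-0.037,"turn":0,"grip":0},
    {"tx":0,"ty":0,"tz":-0.045,"turn":0,"grip":0},
    {"tx":0,"ty":0,"tz":-0.053,"turn":0,"grip":0},
    {"tx":0,"ty":0,"tz":-0.061,"turn":0,"grip":0},
    {"tx":0,"ty":0,"tz":-0.069,"turn":0,"grip":0},
    {"tx":0,"ty":0,"tz":-0.075,"turn":0,"grip":0},
  ],
)

```text
time_s: 10.43
ee_pos: [0.4995, 0.1151, 0.2406]
tcp_rot: [3.119, -0.377, -0.0]
force: [-0.9, -0.1, -0.4]
opening: 0.0154
grasp_force: 40.8
```

```bash
python3 f.py 16
```

```text
11.2333 [0.49946299 0.1150762  0.24073942] [-0.52 -0.87 -0.49] [0.53 0.46 0.45] 40.81238150596619 0.015705065117970204
[407.28350064 238.47350346]
```

arm_command(
  targets=[
    {"tx":0,"ty":0,"tz":-0.005,"turn":0,"grip":0},
    {"tx":0,"ty":0,"tz":-0.012,"turn":0,"grip":0},
    {"tx":0,"ty":0,"tz":-0.019,"turn":0,"grip":0},
    {"tx":0,"ty":0,"tz":-0.025,"turn":0,"grip":0},
    {"tx":0,"ty":0,"tz":-0.03,"turn":0,"grip":0},
    {"tx":0,"ty":0,"tz":-0.03,"turn":0,"grip":0},
  ],
)

```text
time_s: 11.73
ee_pos: [0.4994, 0.1151, 0.2345]
tcp_rot: [3.119, -0.377, -0.0]
force: [0.3, -0.9, -0.5]
opening: 0.0152
grasp_force: 40.9
```

```bash
python3 f.py 40; cp pics/w_last.png pics/w6.png
```

```text
13.7333 [0.49950512 0.11510596 0.23477487] [-0.68 -1.19 -0.02] [0.4  0.45 0.31] 40.877771973609924 0.015257602936814245
[413.7020993  248.12689666]
```

View pics/w6.png

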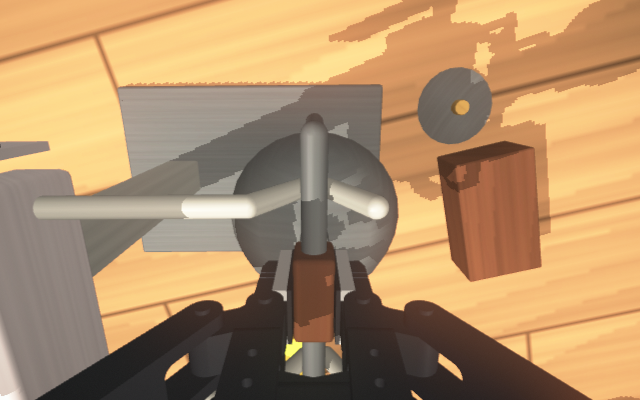

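The bar sits in the trough between the slopes ((245,207) to (375,207)) and the vertical load is balanced. A lateral 1.3 N towards scale -y shows it is leaning on the back slope. Shifting 2 mm towards -y.

arm_command(
  targets=[
    {"tx":-0.001,"ty":-0.004,"tz":0,"turn":0,"grip":0},
    {"tx":-0.002,"ty":-0.007,"tz":0,"turn":0,"grip":0},
    {"tx":-0.0024,"ty":-0.01,"tz":0,"turn":0,"grip":0},
    {"tx":-0.0024,"ty":-0.01,"tz":0,"turn":0,"grip":0},
    {"tx":-0.0024,"ty":-0.01,"tz":0,"turn":0,"grip":0},
    {"tx":-0.0024,"ty":-0.01,"tz":0,"turn":0,"grip":0},
  ],
)

```text
time_s: 14.23
ee_pos: [0.4993, 0.1144, 0.2351]
tcp_rot: [-3.117, 0.375, -0.002]
force: [1.4, 4.4, -0.2]
opening: 0.0158
grasp_force: 40.9
```

```bash
python3 f.py 16
```

```text
15.0333 [0.4992438  0.11437324 0.23502688] [1.35 5.26 0.01] [0.51 0.61 0.45] 40.89235961437225 0.015434378382792572
[410.13864277 247.5996137 ]
```

arm_command(
  targets=[
    {"tx":0.001,"ty":0.004,"tz":0,"turn":0,"grip":0},
    {"tx":0.0019,"ty":0.0075,"tz":0,"turn":0,"grip":0},
    {"tx":0.0019,"ty":0.0075,"tz":0,"turn":0,"grip":0},
    {"tx":0.0019,"ty":0.0075,"tz":0,"turn":0,"grip":0},
    {"tx":0.0019,"ty":0.0075,"tz":0,"turn":0,"grip":0},
  ],
)

```text
time_s: 15.45
ee_pos: [0.4993, 0.1145, 0.2347]
tcp_rot: [3.119, -0.377, -0.0]
force: [1.2, 3.4, 1.5]
opening: 0.015
grasp_force: 40.9
```

```bash
python3 f.py 20
```

```text
16.45 [0.49936357 0.11452988 0.23472822] [0.18 2.94 0.24] [0.4  0.64 0.43] 40.91272294521332 0.015539384231061366
[411.39150354 248.20222407]
```

arm_command(
  targets=[
    {"tx":0.0006,"ty":0.003,"tz":0,"turn":0,"grip":0},
    {"tx":0.0014,"ty":0.006,"tz":0,"turn":0,"grip":0},
    {"tx":0.0014,"ty":0.006,"tz":0,"turn":0,"grip":0},
    {"tx":0.0014,"ty":0.006,"tz":0,"turn":0,"grip":0},
  ],
)

```text
time_s: 16.78
ee_pos: [0.4994, 0.1148, 0.2345]
tcp_rot: [3.117, -0.378, -0.001]
force: [-1.2, -0.5, 0.5]
opening: 0.0151
grasp_force: 40.9
```

```bash
python3 f.py 24
```

```text
17.9833 [0.49950683 0.11501773 0.23459276] [-1.75 -4.06 -0.14] [0.55 1.22 0.56] 40.94354331493378 0.01559928742886751
[413.71095392 248.60869431]
```

arm_command(
  grip_force=20,
  targets=[
    {"tx":-0.0004,"ty":-0.002,"tz":0,"turn":0,"grip":0},
    {"tx":-0.0008,"ty":-0.0034,"tz":0,"turn":0,"grip":0},
    {"tx":-0.0008,"ty":-0.0034,"tz":0,"turn":0,"grip":0},
    {"tx":-0.0008,"ty":-0.0034,"tz":0,"turn":0,"grip":0},
  ],
)

```text
time_s: 18.32
ee_pos: [0.4995, 0.115, 0.2347]
tcp_rot: [3.119, -0.377, -0.0]
force: [-2.3, -4.5, -0.1]
opening: 0.0155
grasp_force: 40.9
```

```bash
python3 f.py 20
```

```text
19.3167 [0.49949185 0.11499263 0.23472369] [-1.54 -4.49  0.06] [0.45 0.37 0.62] 40.9314501285553 0.015428119326536741
[413.43376722 248.2994587 ]
```

arm_command(
  grip_force=20,
  targets=[
    {"tx":-0.0004,"ty":-0.0015,"tz":0,"turn":0,"grip":0.02},
    {"tx":-0.0007,"ty":-0.003,"tz":0,"turn":0,"grip":0.02},
    {"tx":-0.0007,"ty":-0.003,"tz":0,"turn":0,"grip":0.02},
    {"tx":-0.0007,"ty":-0.003,"tz":0,"turn":0,"grip":0.02},
  ],
)

```text
time_s: 19.65
ee_pos: [0.4995, 0.1149, 0.2349]
tcp_rot: [-3.118, 0.377, -0.001]
force: [-1.4, -2.9, -0.1]
opening: 0.0152
grasp_force: 40.9
```

```bash
python3 f.py 16
```

```text
20.45 [0.49942879 0.11486495 0.23484012] [-0.28 -1.9  -0.03] [0.5  0.69 0.48] 40.92304229736328 0.015437929412933133
[412.52409062 248.09411644]
```

Vertical balance is within 0.1 N and lateral load is small. Releasing gradually.

arm_command(
  targets=[
    {"tx":0,"ty":0,"tz":0,"turn":0,"grip":0.14},
    {"tx":0,"ty":0,"tz":0,"turn":0,"grip":0.17},
    {"tx":0,"ty":0,"tz":0,"turn":0,"grip":0.185},
    {"tx":0,"ty":0,"tz":0,"turn":0,"grip":0.2},
    {"tx":0,"ty":0,"tz":0,"turn":0,"grip":0.22},
    {"tx":0,"ty":0,"tz":0,"turn":0,"grip":0.25},
    {"tx":0,"ty":0,"tz":0,"turn":0,"grip":0.3},
    {"tx":0,"ty":0,"tz":0,"turn":0,"grip":0.35},
    {"tx":0,"ty":0,"tz":0,"turn":0,"grip":0.4},
  ],
)

```text
time_s: 21.2
ee_pos: [0.4994, 0.1146, 0.2348]
tcp_rot: [-3.119, 0.377, 0.0]
force: [0.2, -0.1, -0.5]
opening: 0.0339
grasp_force: 0.0
```

```bash
python3 f.py 8
python3 - <<'E'
import cv2,numpy as np
a=cv2.imread('pics/w6.png').astype(int);b=cv2.imread('pics/w_last.png')
for n,i in(('before',a),('now',b)):
    h=cv2.cvtColor(i.astype(np.uint8),cv2.COLOR_BGR2HSV)[240:345,270:360]
    m=((h[...,0]<12)&(h[...,1]>90)&(h[...,2]<150)); ys,xs=np.nonzero(m);print(n,m.sum(),xs.mean()+270,ys.mean()+240,xs.min()+270,xs.max()+270,ys.min()+240)
E
```

```text
before 3415 312.8064421669107 292.2562225475842 292 355 242
now 2693 317.9595246936502 282.3757890828073 271 359 242Traceback (most recent call last):
  File "f.py", line 4, in <module>
    for i in range(n): w=snap('wrist','w_last.png'); fs.append(manip.observe()['force'])
                         ~~~~^^^^^^^^^^^^^^^^^^^^^^
  File "h.py", line 5, in snap
    s=manip.snapshot(n)
ValueError: 200 camera calls are used up
```

The kettle is released (camera calls are used up; force readings remain). Rising clear.

arm_command(
  targets=[
    {"tx":0,"ty":0,"tz":0.01,"turn":0,"grip":0.4},
    {"tx":0,"ty":0,"tz":0.03,"turn":0,"grip":0.4},
    {"tx":0,"ty":0,"tz":0.07,"turn":0,"grip":0.4},
    {"tx":0,"ty":0,"tz":0.13,"turn":0,"grip":0.4},
    {"tx":0,"ty":0,"tz":0.21,"turn":0,"grip":0.4},
    {"tx":0,"ty":0,"tz":0.3,"turn":0,"grip":0.4},
    {"tx":0,"ty":0,"tz":0.4,"turn":0,"grip":0.4},
    {"tx":0,"ty":0,"tz":0.5,"turn":0,"grip":0.4},
    {"tx":0,"ty":0,"tz":0.55,"turn":0,"grip":0.4},
    {"tx":0,"ty":0,"tz":0.55,"turn":0,"grip":0.4},
  ],
)

```text
time_s: 22.33
ee_pos: [0.5006, 0.1151, 0.3481]
tcp_rot: [-3.118, 0.377, -0.008]
force: [0.5, 1.0, -0.1]
opening: 0.0341
grasp_force: 0.0
```

arm_command(
  targets=[
    {"tx":0.04,"ty":-0.15,"tz":0,"turn":0,"grip":0},
    {"tx":0.12,"ty":-0.33,"tz":0,"turn":0,"grip":0},
    {"tx":0.24,"ty":-0.5,"tz":0,"turn":0,"grip":0},
    {"tx":0.37,"ty":-0.66,"tz":0,"turn":0,"grip":0},
    {"tx":0.5,"ty":-0.82,"tz":0,"turn":0,"grip":0},
    {"tx":0.62,"ty":-0.94,"tz":0,"turn":0,"grip":0},
    {"tx":0.7,"ty":-1,"tz":0,"turn":0,"grip":0},
    {"tx":0.7,"ty":-1,"tz":0,"turn":0,"grip":0},
  ],
)

```text
time_s: 23.0
ee_pos: [0.641, -0.0908, 0.3413]
tcp_rot: [3.117, -0.387, -0.005]
force: [-1.6, -0.6, -0.6]
opening: 0.0002
grasp_force: 0.0
```

arm_command(
  targets=[
    {"tx":0.1,"ty":-0.2,"tz":-0.05,"turn":0,"grip":0},
    {"tx":0.153,"ty":-0.313,"tz":-0.2,"turn":0,"grip":0},
    {"tx":0.153,"ty":-0.313,"tz":-0.4,"turn":0,"grip":0},
    {"tx":0.153,"ty":-0.313,"tz":-0.6,"turn":0,"grip":0},
    {"tx":0.153,"ty":-0.313,"tz":-0.8,"turn":0,"grip":0},
    {"tx":0.153,"ty":-0.313,"tz":-0.95,"turn":0,"grip":0},
    {"tx":0.153,"ty":-0.313,"tz":-1,"turn":0,"grip":0},
    {"tx":0.153,"ty":-0.313,"tz":-1,"turn":0,"grip":0},
    {"tx":0.153,"ty":-0.313,"tz":-1,"turn":0,"grip":0},
    {"tx":0.153,"ty":-0.313,"tz":-1,"turn":0,"grip":0},
  ],
)

```text
time_s: 23.83
ee_pos: [0.6715, -0.1479, 0.1477]
tcp_rot: [3.119, -0.377, 0.007]
force: [0.4, 0.0, 0.2]
opening: 0.0003
grasp_force: 0.0
```

arm_command(
  targets=[
    {"tx":0,"ty":0,"tz":-0.1,"turn":0,"grip":0},
    {"tx":0,"ty":0,"tz":-0.18,"turn":0,"grip":0},
    {"tx":0,"ty":0,"tz":-0.23,"turn":0,"grip":0},
    {"tx":0,"ty":0,"tz":-0.25,"turn":0,"grip":0},
    {"tx":0,"ty":0,"tz":-0.25,"turn":0,"grip":0},
    {"tx":0,"ty":0,"tz":-0.25,"turn":0,"grip":0},
    {"tx":0,"ty":0,"tz":-0.25,"turn":0,"grip":0},
    {"tx":0,"ty":0,"tz":-0.25,"turn":0,"grip":0},
  ],
)

```text
time_s: 24.5
ee_pos: [0.6707, -0.1482, 0.0961]
tcp_rot: [3.119, -0.377, 0.003]
force: [-0.0, 0.0, 0.1]
opening: 0.0005
grasp_force: 0.0
```

Waiting above the button for the kettle to come to rest.

arm_command(
  targets=[
    {"tx":0,"ty":0,"tz":0,"turn":0,"grip":0},
    {"tx":0,"ty":0,"tz":0,"turn":0,"grip":0},
    {"tx":0,"ty":0,"tz":0,"turn":0,"grip":0},
    {"tx":0,"ty":0,"tz":0,"turn":0,"grip":0},
    {"tx":0,"ty":0,"tz":0,"turn":0,"grip":0},
    {"tx":0,"ty":0,"tz":0,"turn":0,"grip":0},
    {"tx":0,"ty":0,"tz":0,"turn":0,"grip":0},
    {"tx":0,"ty":0,"tz":0,"turn":0,"grip":0},
    {"tx":0,"ty":0,"tz":0,"turn":0,"grip":0},
    {"tx":0,"ty":0,"tz":0,"turn":0,"grip":0},
  ],
)

```text
time_s: 25.33
ee_pos: [0.67, -0.1481, 0.0948]
tcp_rot: [3.119, -0.377, -0.0]
force: [-0.4, 1.2, -0.2]
opening: -0.0
grasp_force: 0.0
```

arm_command(
  targets=[
    {"tx":0,"ty":0,"tz":0,"turn":0,"grip":0},
    {"tx":0,"ty":0,"tz":0,"turn":0,"grip":0},
    {"tx":0,"ty":0,"tz":0,"turn":0,"grip":0},
    {"tx":0,"ty":0,"tz":0,"turn":0,"grip":0},
    {"tx":0,"ty":0,"tz":0,"turn":0,"grip":0},
    {"tx":0,"ty":0,"tz":0,"turn":0,"grip":0},
    {"tx":0,"ty":0,"tz":0,"turn":0,"grip":0},
    {"tx":0,"ty":0,"tz":0,"turn":0,"grip":0},
    {"tx":0,"ty":0,"tz":0,"turn":0,"grip":0},
    {"tx":0,"ty":0,"tz":0,"turn":0,"grip":0},
  ],
)

```text
time_s: 26.17
ee_pos: [0.67, -0.1481, 0.0948]
tcp_rot: [3.119, -0.377, 0.0]
force: [-0.4, -0.1, 0.2]
opening: 0.0002
grasp_force: 0.0
```

arm_command(
  targets=[
    {"tx":0,"ty":0,"tz":0,"turn":0,"grip":0},
    {"tx":0,"ty":0,"tz":0,"turn":0,"grip":0},
    {"tx":0,"ty":0,"tz":0,"turn":0,"grip":0},
    {"tx":0,"ty":0,"tz":0,"turn":0,"grip":0},
    {"tx":0,"ty":0,"tz":0,"turn":0,"grip":0},
    {"tx":0,"ty":0,"tz":0,"turn":0,"grip":0},
    {"tx":0,"ty":0,"tz":0,"turn":0,"grip":0},
    {"tx":0,"ty":0,"tz":0,"turn":0,"grip":0},
    {"tx":0,"ty":0,"tz":0,"turn":0,"grip":0},
    {"tx":0,"ty":0,"tz":0,"turn":0,"grip":0},
  ],
)

```text
time_s: 27.0
ee_pos: [0.67, -0.1481, 0.0948]
tcp_rot: [3.119, -0.377, -0.0]
force: [0.1, -0.8, -1.0]
opening: 0.0002
grasp_force: 0.0
```

arm_command(
  targets=[
    {"tx":0,"ty":0,"tz":0,"turn":0,"grip":0},
    {"tx":0,"ty":0,"tz":0,"turn":0,"grip":0},
    {"tx":0,"ty":0,"tz":0,"turn":0,"grip":0},
    {"tx":0,"ty":0,"tz":0,"turn":0,"grip":0},
    {"tx":0,"ty":0,"tz":0,"turn":0,"grip":0},
    {"tx":0,"ty":0,"tz":0,"turn":0,"grip":0},
    {"tx":0,"ty":0,"tz":0,"turn":0,"grip":0},
    {"tx":0,"ty":0,"tz":0,"turn":0,"grip":0},
    {"tx":0,"ty":0,"tz":0,"turn":0,"grip":0},
    {"tx":0,"ty":0,"tz":0,"turn":0,"grip":0},
  ],
)

```text
time_s: 27.83
ee_pos: [0.6699, -0.1481, 0.0947]
tcp_rot: [3.119, -0.377, -0.0]
force: [-0.5, -0.2, -0.9]
opening: -0.0
grasp_force: 0.0
```

arm_command(
  targets=[
    {"tx":0,"ty":0,"tz":0,"turn":0,"grip":0},
    {"tx":0,"ty":0,"tz":0,"turn":0,"grip":0},
    {"tx":0,"ty":0,"tz":0,"turn":0,"grip":0},
    {"tx":0,"ty":0,"tz":0,"turn":0,"grip":0},
    {"tx":0,"ty":0,"tz":0,"turn":0,"grip":0},
    {"tx":0,"ty":0,"tz":0,"turn":0,"grip":0},
    {"tx":0,"ty":0,"tz":0,"turn":0,"grip":0},
    {"tx":0,"ty":0,"tz":0,"turn":0,"grip":0},
    {"tx":0,"ty":0,"tz":0,"turn":0,"grip":0},
    {"tx":0,"ty":0,"tz":0,"turn":0,"grip":0},
  ],
)

```text
time_s: 28.67
ee_pos: [0.67, -0.1481, 0.0947]
tcp_rot: [3.119, -0.377, -0.0]
force: [-0.2, -0.5, 0.6]
opening: -0.0002
grasp_force: 0.0
```

arm_command(
  targets=[
    {"tx":0,"ty":0,"tz":-0.01,"turn":0,"grip":0},
    {"tx":0,"ty":0,"tz":-0.02,"turn":0,"grip":0},
    {"tx":0,"ty":0,"tz":-0.03,"turn":0,"grip":0},
    {"tx":0,"ty":0,"tz":-0.04,"turn":0,"grip":0},
    {"tx":0,"ty":0,"tz":-0.05,"turn":0,"grip":0},
    {"tx":0,"ty":0,"tz":-0.06,"turn":0,"grip":0},
    {"tx":0,"ty":0,"tz":-0.07,"turn":0,"grip":0},
    {"tx":0,"ty":0,"tz":-0.07,"turn":0,"grip":0},
    {"tx":0,"ty":0,"tz":-0.07,"turn":0,"grip":0},
  ],
)

```text
time_s: 29.42
ee_pos: [0.67, -0.1481, 0.083]
tcp_rot: [3.118, -0.377, 0.0]
force: [-5.5, 0.7, 13.1]
opening: 0.0001
grasp_force: 6.0
```

13 N: well past the button's 3.5 N. Lifting in small steps to confirm from the spring's force curve that it was the button.

arm_command(
  targets=[
    {"tx":0,"ty":0,"tz":0.012,"turn":0,"grip":0},
    {"tx":0,"ty":0,"tz":0.016,"turn":0,"grip":0},
    {"tx":0,"ty":0,"tz":0.016,"turn":0,"grip":0},
    {"tx":0,"ty":0,"tz":0.016,"turn":0,"grip":0},
  ],
)

```text
time_s: 29.75
ee_pos: [0.67, -0.1481, 0.0839]
tcp_rot: [3.119, -0.377, 0.0]
force: [-1.4, -0.1, 2.2]
opening: 0.0001
grasp_force: 1.5
```

arm_command(
  targets=[
    {"tx":0,"ty":0,"tz":0.008,"turn":0,"grip":0},
    {"tx":0,"ty":0,"tz":0.008,"turn":0,"grip":0},
    {"tx":0,"ty":0,"tz":0.008,"turn":0,"grip":0},
    {"tx":0,"ty":0,"tz":0.008,"turn":0,"grip":0},
  ],
)

```text
time_s: 30.08
ee_pos: [0.67, -0.1481, 0.0854]
tcp_rot: [3.119, -0.377, 0.0]
force: [-0.8, -0.4, 1.9]
opening: 0.0001
grasp_force: 1.2
```

arm_command(
  targets=[
    {"tx":0,"ty":0,"tz":0.008,"turn":0,"grip":0},
    {"tx":0,"ty":0,"tz":0.008,"turn":0,"grip":0},
    {"tx":0,"ty":0,"tz":0.008,"turn":0,"grip":0},
    {"tx":0,"ty":0,"tz":0.008,"turn":0,"grip":0},
  ],
)

```text
time_s: 30.42
ee_pos: [0.67, -0.1481, 0.0871]
tcp_rot: [3.119, -0.377, 0.0]
force: [0.9, 0.3, 1.0]
opening: 0.0002
grasp_force: 0.9
```

arm_command(
  targets=[
    {"tx":0,"ty":0,"tz":0.008,"turn":0,"grip":0},
    {"tx":0,"ty":0,"tz":0.008,"turn":0,"grip":0},
    {"tx":0,"ty":0,"tz":0.008,"turn":0,"grip":0},
    {"tx":0,"ty":0,"tz":0.008,"turn":0,"grip":0},
  ],
)

```text
time_s: 30.75
ee_pos: [0.67, -0.1481, 0.0887]
tcp_rot: [3.119, -0.377, 0.0]
force: [-0.3, 1.6, 1.1]
opening: -0.0002
grasp_force: 0.5
```

The force falls smoothly over about 6 mm of travel, so the button was fully pressed and is coming back up. Lifting clear.

arm_command(
  targets=[
    {"tx":0,"ty":0,"tz":0.05,"turn":0,"grip":0},
    {"tx":0,"ty":0,"tz":0.15,"turn":0,"grip":0},
    {"tx":0,"ty":0,"tz":0.3,"turn":0,"grip":0},
    {"tx":0,"ty":0,"tz":0.4,"turn":0,"grip":0},
    {"tx":0,"ty":0,"tz":0.4,"turn":0,"grip":0},
    {"tx":0,"ty":0,"tz":0.4,"turn":0,"grip":0},
    {"tx":0,"ty":0,"tz":0.4,"turn":0,"grip":0},
    {"tx":0,"ty":0,"tz":0.4,"turn":0,"grip":0},
    {"tx":0,"ty":0,"tz":0.4,"turn":0,"grip":0},
    {"tx":0,"ty":0,"tz":0.4,"turn":0,"grip":0},
  ],
)

```text
time_s: 31.58
ee_pos: [0.6694, -0.148, 0.1675]
tcp_rot: [-3.119, 0.377, 0.003]
force: [0.5, 0.2, -0.0]
opening: 0.0001
grasp_force: 0.0
```

```bash
python3 -c "
from cell import manip
o=manip.observe();print(o['ee_pos'],o['force'],o['time_s'])
print(manip.sign_off())"
```

```text
[ 0.66935543 -0.14803046  0.16753385] [ 0.51199188  0.23702028 -0.04527355] 31.5833
the job is handed in; nothing more can be done
None
```

I hung the kettle (about 2.1 N) on the hook, let go with the load balanced to about 0.1 N, pressed the grey recorder's button once, lifted clear and handed in at 31.6 s; the camera calls ran out at the release, so I did not see the kettle hanging still afterwards.

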